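Lock the assembly jig and present the brass block over its nest

ROBOT

A 6-joint arm with a two-finger parallel gripper is mounted at the origin on a cart in front of the work surface, level with it; the furniture and walls round the work are solid. World frame = base frame: x ahead of the robot, y to its left, z up, the work surface at z = 0. Lengths are in m, angles in rad, forces in N, time in s.
With the tool pointing down it reaches from about 0.35 to 0.775 m from the base axis. Payload 7.3 kg.
Tool frame: the origin (TCP) lies midway between the tips of the shut fingers; the grasp point (between the pads) lies grasp_offset behind it (grasp_offset is the distance from the TCP to the grasp point, in m); z points along the fingers, y is the line along which they close (so a half turn about z gives the same grasp; the last joint's range is limited). The gripper opens to 92 mm and grips with 3 to 60 N. Pads are 19 mm wide; open, the fingers measure 130 mm over their backs; the gripper's body (75 mm by 190 mm) begins 47 mm behind the grasp point.
Start: joints at [-1.256, 0.342, 1.524, -0, 1.275, -0.146], TCP at [0.233, -0.47, 0.227] pointing down, gripper open.
Joint ranges: [-2.53, 2.53], [-0.77, 2.02], [0.04, 2.7], [-1, 4.14], [0.28, 2.66], [-3.11, 3.11]. Speed limits (rad/s): [2.57, 2.57, 3.14, 3.14, 3.14, 3.14].

INTERFACE

Orientations are given as [roll, pitch, yaw] about the fixed x, y, z axes, in that order (R = Rz(yaw) Ry(pitch) Rx(roll)).
In Python, from cell import * gives the robot as it stands.
- The arm moves only by the tool step_arm, never from a script. Its argument "plan" is a list of rows, each a list of 5 numbers: the closure, from -1 (fully open) to 1 (shut), then the shift along the tool's x, y, z in m, then the turn about the tool's z in rad. In form: [[hand, x, y, z, twist], ...]. A call has 1 to 20 rows; each row is the pose to reach, as a shift and turn from the pose commanded when the call began, along the tool's axes at that moment; what a row does not reach only later rows make up. A row lasts 1/8 s, in which the tool goes at most 62.5 mm and 10.7 degrees, less where a joint would pass 70% of its speed; a pose out of reach is approached as far as the arm can. A call with a gripper value outside its range is refused whole. The fingers move at their own pace and stop on an object; "grip_force" is the grip in N (left out, the last holds). Time passes only in rows, so rows that repeat a pose let the fingers close. It gives the time, the measured TCP pose, the force, the opening and the grip force at its end, in the units of the state.
- observe(): the state, without advancing time (a new reading comes with each control period).
- read_camera(name): name is "scene" or "top" or "wrist"; returns a dict with "img" (480x640x3 uint8, red, green, blue), "range_z" (480x640 float32, m along the optical axis (not along the pixel's ray), 0 where there is no reading), "fx", "fy", "cx", "cy" (pixels), "R" (3x3) and "t" (3): a world point X has camera coordinates R X + t; the wrist camera has in their place "T_tool_cam" (4x4, takes a point from camera to tool coordinates, whose origin is the TCP and whose axes are the flange's). Camera axes: x right, y down, z forward; pixel columns grow to the right and rows downward; lengths in m; the calibration is good to about 2 mm. A picture is of the moment at which its call begins: read the wrist's pose just before it.
- hand_in(): hands the job in; it is judged then, once.
The state is a dict: "time": time; "qpos": joint angles; "qvel": joint speeds; "joint_efforts": joint torques, N m; "tool_pos": TCP position; "tool_rot": TCP orientation; "contact_force": force on the tool from outside, world axes, zero at the start; "torque": the same for the moment, N m; "opening": finger opening in m; "grip_force": force on a finger pad.
Only numpy, scipy, OpenCV 4.12 (cv2) and the standard library are available. Lean on these libraries where they do the work, as an engineer would, in place of code of your own. Each camera call takes 0.05 s, during which the arm holds its last target. There are 200 camera calls.

TASK

Lock the assembly jig first: slide its red-knobbed bolt fully home into the keeper. Then pick up the brass block, carry it over the black power strip without bumping the strip, and finish still gripping it, hovering still and level about 1 cm above the pocket in the jig's white nest, lined up with the pocket so that it could be lowered straight in; never let the block touch the jig, leave the bolt home, and leave the aluminium block and the two lidded jars where they stand.

Things in the scene. Friction and masses are not known exactly. Their poses are not given: they have to be found in the camera images.
- part_c: The brass block: a plain pale-yellow (brass) machined block with two small holes in its top, 22 (x) x 50 (y) x 22 (z) mm, about 0.18 kg, loose on the bench. Origin: centre of its underside, z up, y along its length. Grasp it across the 22 mm width.
- jig: Assembly jig, fixed: aluminium base 120 (x) x 140 (y) x 10 mm; white nest block 60 x 90 mm, top at z = 32 mm; on its robot side a steel barrel bolt along y at x = -34, z = 22 mm, in saddles (tops z = 33 mm) at y = -56 to -46 and 10 to 20 mm; keeper y = 41 to 55 mm. Drawn, the rod sticks out 12 mm past the -y edge. Origin: centre of the underside, z up.
- pocket (a point): Centre of the mouth of the pocket in the white nest, at its top face (jig frame: x = 24, y = 0, z = 32 mm); axes parallel to the jig's. The pocket is 28 mm along the jig's x, 56 mm along its y, 14 mm deep, with a dark floor; the block's length goes along the jig's y, either way round.
- bolt (a joint): Travel of the bolt in m: 0 = fully drawn, 0.032 = fully home in the keeper (end stop). It grows along the jig's +y, against about 1.5 N of friction and light damping (8 N per m/s), no spring; it stays where it is left. Starts between 0 and 0.008.
- bolt_knob (a point): Centre of the top of the bolt's red knob, an upright round post 12 mm in diameter, its red grip reaching 26 mm down from this point; 60 mm above the bench, moves with the bolt. Jig frame: x = -34 mm, y = -33 mm plus the travel. It runs between the two saddles.
- power_strip: Black power strip lying between the blocks and the jig, fixed, 50 (x) x 325 (y) x 39 (z) mm. Origin: centre of its underside; its own y axis is its length, which points roughly away from the robot.
- part_a: Aluminium (silver grey) block with two small holes, 28 (x) x 45 (y) x 18 (z) mm, beside the brass one; not to be used. Origin: centre of its underside.
- flux_jar: Brown jar with a black lid, 46 mm in diameter, 50 mm high, at the back. Origin: centre of its underside.
- grease_pot: White pot with a blue lid, 52 mm in diameter, 34 mm high, at the back. Origin: centre of its underside.
Mind the look-alikes: they are no part of the job. What is shaped like the part_c but green, orange or purple is not meant.

How it is judged:
On the way, in this order (a step that is already met when the one before it is completed fails the run):
1. the bolt is fully home in the keeper while the brass block still lies on the bench (value of joint bolt above 0.028 m and height (world z) of part_c below 0.01 m), for 0.2 s.
2. the brass block is carried above the power strip, clear of its top (height (world z) of part_c above 0.039 m and x of part_c in the frame of power_strip between -0.025 and 0.025 m and y of part_c in the frame of power_strip between -0.163 and 0.163 m).
At the end, for the whole second after the job is handed in: Bolt home (over 27 of 32 mm). Block still in the fingers (grip over 1 N, under 20 mm/s), underside 3 to 20 mm above the nest top, centre within 4 mm of the pocket centre horizontally, length within 0.09 rad of the pocket, tilt under 0.09 rad, not touching the jig (value of joint bolt above 0.027 m and horizontal distance between part_c and pocket below 0.004 m and z of part_c in the frame of pocket between 0.003 and 0.02 m and angle between the y axis of part_c and the y axis of jig, either way round below 0.09 rad and angle between part_c's own z axis and vertical below 0.09 rad and contact force between part_c and jig below 0.05 N and contact force between part_c and the fingers above 1 N and linear speed of part_c below 0.02 m/s); the arm keeps its last pose, push and grip.
It fails at once if the brass block touches the jig (contact force between part_c and jig above 1 N).
It fails at once if the power strip is bumped by the block or the robot (contact force between part_c and power_strip above 2 N or contact force between any of the arm, the fingers and power_strip above 3 N).
It fails at once if the aluminium block or a jar is moved more than 15 mm (distance of any of part_a, flux_jar, grease_pot from where it was at the start of the episode above 0.015 m).
It also fails if it takes over 46 s, if anything falls off the work surface, if the arm or the gripper's body presses on something with over 40 N, if the wrist force passes 120 N, or if a joint passes its speed limit or range.

## Working session

There is one attempt and no reset: what is moved stays moved. The work goes in short steps, Python scripts to look and compute and a tool call to move; the robot and the scene stay as the last step left them, time stands still between calls to the robot, and variables do not carry over. Pictures are saved under pics/ and viewed, at most 10 in all, crops included, and the job is handed in when it is done.

Besides the shell and the picture viewer there is one more tool, called in YAML: its name, and indented under it one key for each argument. step_arm: Moves the arm, as the interface text tells. Its arguments: {"type":"object","properties":{"plan":{"type":"array","items":{"type":"array","items":{"type":"number"}}},"grip_force":{"type":"number"}},"required":["plan"]}

```bash
mkdir -p pics; cat > h.py <<'E'
from cell import *
import numpy as np, cv2
def save(n,c,crop=None,s=1):
    im=c["img"][:,:,::-1]
    if crop: x0,y0,x1,y1=crop; im=im[y0:y1,x0:x1]
    cv2.imwrite(f"pics/{n}.png",cv2.resize(im,None,fx=s,fy=s,interpolation=cv2.INTER_CUBIC))
def px(c,u,v,z=None):
    R=np.array(c["R"]);t=np.array(c["t"])
    ray=np.array([(u-c["cx"])/c["fx"],(v-c["cy"])/c["fy"],1])
    if z is None:
        d=c["range_z"][int(v),int(u)]; return R.T@(ray*d-t)
    o=-R.T@t; r=R.T@ray; return o+r*(z-o[2])/r[2]
E
python3 - <<'E'
from h import *
o=observe();print(o)
for n in("top","scene"):
    c=read_camera(n);save(n+"1",c);print(n,-np.array(c["R"]).T@c["t"],c["fx"]);np.save(n+".npy",c,allow_pickle=True)
E
```

```text
{'time': 0.0, 'qpos': array([-1.25601665e+00,  3.42696911e-01,  1.52502181e+00,  4.81224267e-05,
        1.27542154e+00, -1.46031858e-01]), 'qvel': array([-0.00022471, -0.00085509,  0.00141459, -0.00058729,  0.00037772,
        0.0005094 ]), 'joint_efforts': array([ 1.56500249e-03, -4.31242347e+01, -2.44214505e+01,  7.17912731e-02,
        5.60877775e-02, -1.41909672e-04]), 'tool_pos': array([ 0.2333428, -0.4698304,  0.2260567]), 'tool_rot': array([-3.14006821e+00, -2.70724355e-04,  4.60797285e-01]), 'contact_force': array([ 0.17634241,  0.74036645, -1.18217574]), 'torque': array([-0.00867568, -0.02182103,  0.01130133]), 'grip_force': 0.0, 'opening': 0.09184389059173688}
top [ 0.54376771 -0.35288582  0.99847188] 472.0133257045745
scene [-0.18513587 -0.85371103  0.61247056] 588.3425297660934
```

View pics/top1.png

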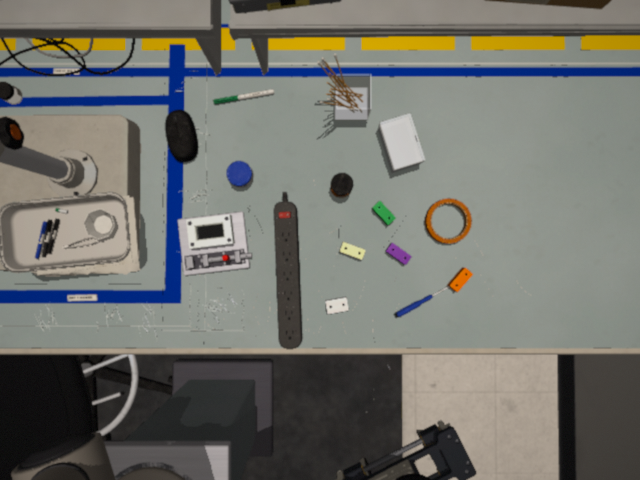

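View pics/scene1.png

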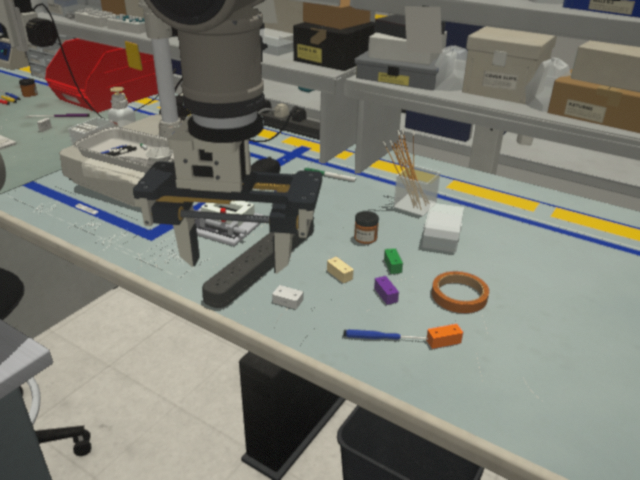

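Top view: the pale-yellow block is at (351,251). The look-alikes are silver (337,306), green (383,213), purple (399,254) and orange (460,280). By the description I choose (351,251). The jig is around (213,243), with its red knob at (226,258). The strip is around (287,275). Next, a close crop.

```bash
python3 - <<'E'
from h import *
c=np.load("top.npy",allow_pickle=True).item()
save("crop",c,(170,195,370,345),4)
E
```

```text
(no output)
```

View pics/crop.png

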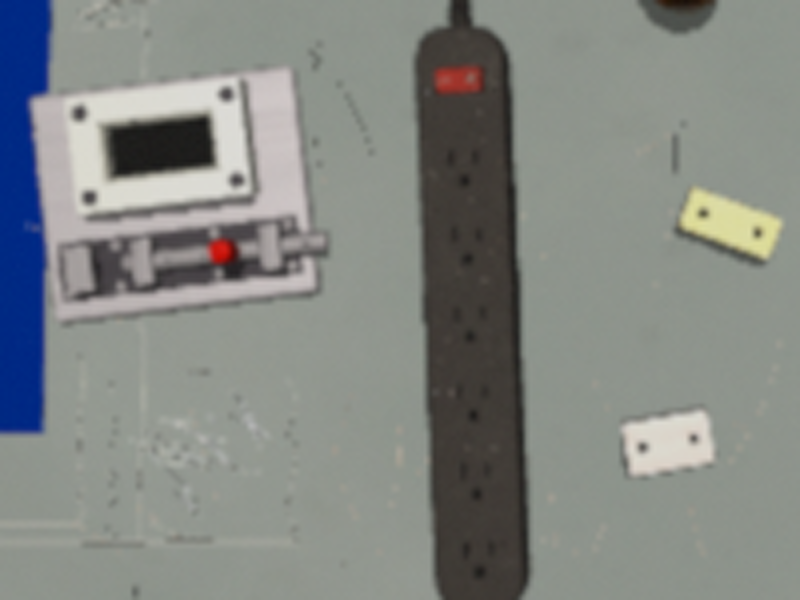

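```bash
python3 - <<'E'
from h import *
c=np.load("top.npy",allow_pickle=True).item()
P=lambda u,v,z:px(c,170+u/4,195+v/4,z)[:2]
def quad(pts,z):
    q=np.array([P(u,v,z) for u,v in pts]);m=q.mean(0)
    d=(q[0]+q[3]-q[1]-q[2]); e=(q[0]+q[1]-q[2]-q[3])
    print(m.round(4),"horiz dir(+y-ish) angle",np.arctan2(d[1],d[0])-np.pi/2,"len",np.linalg.norm(d)/2,np.linalg.norm(e)/2)
    return m
quad([(65,103),(245,78),(255,190),(83,216)],.032)
quad([(103,122),(212,112),(217,163),(107,180)],.032)
quad([(30,98),(291,68),(320,290),(58,322)],.01)
quad([(694,187),(783,220),(767,262),(678,226)],.022)
print("knob",P(222,249,.06))
quad([(417,30),(507,30),(530,600),(435,600)],.039)
print(grasp_offset)
g=c["range_z"]; print([px(c,170+u/4,195+v/4).round(3) for u,v in[(730,225),(222,249),(160,90),(470,300)]])
E
```

```text
[ 0.5942 -0.128 ] horiz dir(+y-ish) angle 0.14283577733943353 len 0.09107905428956027 0.058199840711599594
[ 0.5955 -0.1269] horiz dir(+y-ish) angle 0.12155610776872083 len 0.056512009568016316 0.02806925868511485
[ 0.5704 -0.1297] horiz dir(+y-ish) angle 0.1168214950622084 len 0.13786264294611583 0.1178875248055929
[ 0.5545 -0.4199] horiz dir(+y-ish) angle -0.3712859809315272 len 0.04933030496412632 0.0225316106175343
knob [ 0.54180317 -0.16458446]
[ 0.5087 -0.2875] horiz dir(+y-ish) angle -0.0012210948704429736 len 0.046946580825190175 0.2891435263624984
0.0188
[array([ 0.554, -0.42 ,  0.02 ]), array([ 0.542, -0.165,  0.06 ]), array([ 0.623, -0.128,  0.035]), array([ 0.515, -0.286,  0.031])]
```

The crop shows the plain yellow two-holed block at crop (730,225), the knob at (222,249) and the pocket at (160,146). Jig yaw is about 0.125. I'm moving over the knob.

step_arm:
  plan:
    - [-1,0.06,-0.02,0,0.1]
    - [-1,0.12,-0.04,0,0.2]
    - [-1,0.18,-0.06,0,0.3]
    - [-1,0.24,-0.08,0,0.336]
    - [-1,0.3,-0.1,0,0.336]
    - [-1,0.36,-0.119,0,0.336]
    - [-1,0.412,-0.136,0,0.336]
    - [-1,0.412,-0.136,0.05,0.336]
    - [-1,0.412,-0.136,0.1,0.336]
    - [-1,0.412,-0.136,0.126,0.336]
    - [-1,0.412,-0.136,0.126,0.336]
    - [-1,0.412,-0.136,0.126,0.336]

```text
time: 1.6
tool_pos: [0.5427, -0.1656, 0.1018]
tool_rot: [3.141, -0.001, 0.125]
contact_force: [0.2, -0.3, -0.7]
opening: 0.0918
grip_force: 0.0
```

```bash
python3 - <<'E'
from h import *
o=observe();c=read_camera("wrist");save("w1",c);print(o["tool_pos"],o["tool_rot"],c["T_tool_cam"])
T=np.array(c["T_tool_cam"]);p=o["tool_pos"]
from scipy.spatial.transform import Rotation as Ro
R=Ro.from_euler("xyz",o["tool_rot"]).as_matrix()
h=cv2.cvtColor(c["img"],cv2.COLOR_RGB2HSV); m=((h[...,0]<8)|(h[...,0]>172))&(h[...,1]>150)&(h[...,2]>90)
n,l,s,ce=cv2.connectedComponentsWithStats(m.astype(np.uint8));i=1+s[1:,4].argmax();print(s[i],ce[i])
d=c["range_z"];vv,uu=np.where(l==i);z=d[vv,uu]
X=np.c_[(uu-c["cx"])/c["fx"]*z,(vv-c["cy"])/c["fy"]*z,z]
W=(R@(T[:3,:3]@X.T+T[:3,3:])).T+p
top=W[W[:,2]>W[:,2].max()-.004];print(W[:,2].max(),top.mean(0))
E
```

```text
[ 0.54271642 -0.16559237  0.10182942] [ 3.14062348e+00 -1.45204298e-03  1.24720378e-01] [[-1.52088839e-04 -9.55643887e-01 -2.94524596e-01  7.98359469e-02]
 [ 9.99999307e-01  1.98611372e-04 -1.16082148e-03 -1.26275038e-04]
 [ 1.16782788e-03 -2.94524569e-01  9.55643194e-01 -1.58793639e-01]
 [ 0.00000000e+00  0.00000000e+00  0.00000000e+00  1.00000000e+00]]
[ 529  106   54   28 1025] [554.55219512 119.32390244]
0.26073862346891263 [ 0.62166852 -0.15541169  0.26073862]
```

View pics/w1.png

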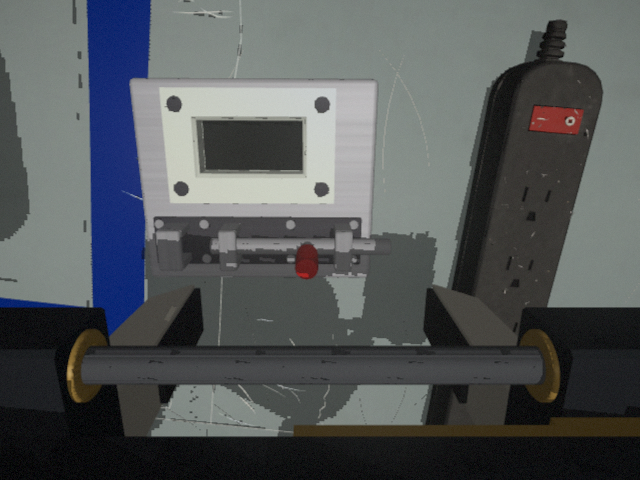

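The wrist view shows the knob top near (307,270) between the fingers, and the pocket mouth corners near (195,117), (306,117), (306,173) and (195,173). The jig lines up with the tool. I'm refining both and descending.

```bash
cat >> h.py <<'E'
from scipy.spatial.transform import Rotation as Ro
def wcam(o,c):
    T=np.array(c["T_tool_cam"]);R=Ro.from_euler("xyz",o["tool_rot"]).as_matrix()
    Rw=R@T[:3,:3];t=R@T[:3,3]+o["tool_pos"]
    c["R"]=Rw.T;c["t"]=-Rw.T@t;return c
E
python3 - <<'E'
from h import *
o=observe();c=wcam(o,read_camera("wrist"))
print("knob",px(c,307,270,.06))
for pts in ([(195,117),(306,117),(306,173),(195,173)],[(160,87),(336,87),(335,204),(166,204)],[(174,104),(322,104),(321,189),(181,188)]):
    q=np.array([px(c,u,v,.032)[:2] for u,v in pts]);d=q[0]+q[3]-q[1]-q[2]
    print(q.mean(0),np.arctan2(-d[0],d[1]),np.linalg.norm(d)/2)
save("w1c",c,(130,70,390,290),3)
E
```

```text
knob [ 0.54279607 -0.16234522  0.06      ]
[ 0.59840026 -0.12502151] 0.12447607377194819 0.05895102992293275
[ 0.59713029 -0.12448658] 0.1244741678653529 0.0916813459035163
[ 0.59733394 -0.12460576] 0.12086260123346566 0.07650474967020862
```

step_arm:
  plan:
    - [-1,0,0,0.04,0]
    - [-1,0,0,0.06,0]
    - [-1,0,0,0.061,0]
    - [0.3,0,0,0.061,0]
    - [1,0,0,0.061,0]
    - [1,0,0,0.061,0]
    - [1,0,0,0.061,0]
    - [1,0,0,0.061,0]
    - [1,0,0,0.061,0]
    - [1,0,0,0.061,0]
  grip_force: 8

```text
time: 2.95
tool_pos: [0.542, -0.1652, 0.0397]
tool_rot: [3.142, 0.0, 0.125]
contact_force: [0.1, -0.1, 0.5]
opening: 0.0262
grip_force: 0.0
```

step_arm:
  plan:
    - [1,0,0,0,0]
    - [1,0,0,0,0]
    - [1,0,0,0,0]
    - [1,0,-0.004,0,0]
    - [1,0,-0.008,0,0]
    - [1,0,-0.012,0,0]
    - [1,0,-0.016,0,0]
    - [1,0,-0.02,0,0]
    - [1,0,-0.024,0,0]
    - [1,0,-0.027,0,0]
    - [1,0,-0.029,0,0]
    - [1,0,-0.029,0,0]

```text
time: 4.45
tool_pos: [0.5384, -0.1361, 0.0397]
tool_rot: [-3.141, -0.0, 0.125]
contact_force: [0.7, 1.4, -2.3]
opening: 0.0115
grip_force: 8.0
```

step_arm:
  plan:
    - [1,0,-0.001,0,0]
    - [1,0,-0.002,0,0]
    - [1,0,-0.003,0,0]
    - [1,0,-0.004,0,0]
    - [1,0,-0.005,0,0]
    - [1,0,-0.005,0,0]

```text
time: 5.2
tool_pos: [0.5381, -0.133, 0.0397]
tool_rot: [3.139, -0.001, 0.125]
contact_force: [1.7, -7.8, -3.9]
opening: 0.0117
grip_force: 8.0
```

The force spike shows the bolt at its stop. I'm releasing, rising and going to the brass block with the fingers partly open.

step_arm:
  plan:
    - [1,0,0.002,0,0]
    - [-0.5,0,0.002,0,0]
    - [-0.5,0,0.002,0,0]
    - [-0.5,0,0.002,0,0]
    - [-0.5,0,0.002,0,0]
    - [-0.5,0,0.002,-0.04,0]
    - [-0.5,0,0.002,-0.1,0]
    - [-0.2,-0.003,0.05,-0.11,-0.18]
    - [-0.2,-0.007,0.1,-0.11,-0.36]
    - [-0.2,-0.01,0.15,-0.11,-0.54]
    - [-0.2,-0.013,0.2,-0.11,-0.72]
    - [-0.2,-0.017,0.25,-0.11,-0.9]
    - [-0.2,-0.019,0.288,-0.11,-1.075]
    - [-0.2,-0.019,0.288,-0.11,-1.075]
    - [-0.2,-0.019,0.288,-0.11,-1.075]

```text
time: 7.08
tool_pos: [0.5546, -0.4188, 0.1493]
tool_rot: [-3.141, -0.001, 1.198]
contact_force: [0.7, -0.0, 0.1]
opening: 0.0549
grip_force: 0.0
```

```bash
python3 - <<'E'
from h import *
o=observe();c=wcam(o,read_camera("wrist"));print(o["tool_pos"],o["tool_rot"],o["opening"])
save("w2",c,None,1)
t=read_camera("top");save("t2",t,(170,195,250,275),5)
h=cv2.cvtColor(c["img"],cv2.COLOR_RGB2HSV);m=((h[...,0]>20)&(h[...,0]<34)&(h[...,1]>60)&(h[...,2]>130)).astype(np.uint8)
n,l,s,ce=cv2.connectedComponentsWithStats(m);i=1+s[1:,4].argmax();print(s[i],ce[i])
h=cv2.cvtColor(t["img"],cv2.COLOR_RGB2HSV)[195:275,170:250];m=((h[...,0]<8)|(h[...,0]>172))&(h[...,1]>150)&(h[...,2]>80)
v,u=np.where(m);print("knob",u.mean()+170,v.mean()+195,px(t,u.mean()+170,v.mean()+195,.06))
E
```

```text
[ 0.5546316  -0.41875216  0.14929764] [-3.14053696e+00 -8.54248527e-04  1.19797698e+00] 0.054939101723864514
[462 372   1   1   1] [462. 372.]
knob 210.75 259.1666666666667 [ 0.53803169 -0.13527853  0.06      ]
```

View pics/w2.png

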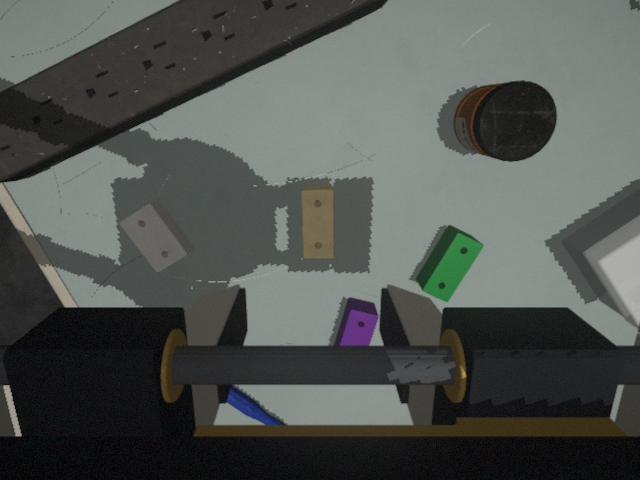

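View pics/t2.png

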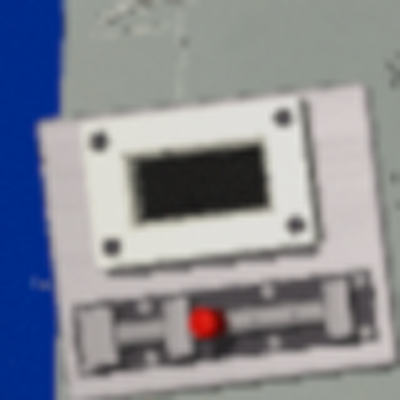

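The wrist view shows the brass block's top face spanning (302..334, 190..259), aligned with the tool. The top crop shows the knob at (205,322) against the left saddle, so the bolt is home.

```bash
python3 - <<'E'
from h import *
o=observe();c=wcam(o,read_camera("wrist"))
R=Ro.from_euler("xyz",o["tool_rot"]).as_matrix()
q=np.array([px(c,u,v,.022) for u,v in[(302,190),(334,190),(334,259),(302,259)]])
print(q.mean(0),((q-o["tool_pos"])@R).round(4),(R.T@(q.mean(0)-o["tool_pos"])).round(4))
E
```

```text
[ 0.55817238 -0.41901967  0.022     ] [[ 0.0255 -0.0078  0.1279]
 [ 0.0255  0.0141  0.1279]
 [-0.0248  0.0149  0.1279]
 [-0.0248 -0.0082  0.1279]] [0.0004 0.0033 0.1279]
```

step_arm:
  plan:
    - [-0.2,0,0.002,0.05,0]
    - [-0.2,0,0.002,0.1,0]
    - [-0.2,0,0.002,0.13,0]
    - [-0.2,0,0.002,0.144,0]
    - [-0.2,0,0.002,0.144,0]
    - [0.2,0,0.002,0.144,0]
    - [0.4,0,0.002,0.144,0]
    - [0.6,0,0.002,0.144,0]
    - [1,0,0.002,0.144,0]
    - [1,0,0.002,0.144,0]
    - [1,0,0.002,0.144,0]
    - [1,0,0.002,0.144,0]
    - [1,0,0.002,0.144,0]
  grip_force: 25

```text
time: 8.85
tool_pos: [0.5568, -0.4206, 0.0063]
tool_rot: [3.141, 0.0, 1.2]
contact_force: [-0.5, 0.6, 5.2]
opening: 0.0217
grip_force: 25.0
```

step_arm:
  plan:
    - [1,0,0,-0.03,0]
    - [1,0,0,-0.07,0]
    - [1,0,0,-0.11,0]
    - [1,0,0,-0.12,0]
    - [1,0.04,-0.01,-0.12,-0.1]
    - [1,0.08,-0.02,-0.12,-0.2]
    - [1,0.12,-0.03,-0.12,-0.3]
    - [1,0.16,-0.04,-0.12,-0.4]
    - [1,0.2,-0.05,-0.12,-0.496]
    - [1,0.24,-0.06,-0.12,-0.496]
    - [1,0.27,-0.066,-0.12,-0.496]
    - [1,0.289,-0.07,-0.12,-0.496]
    - [1,0.289,-0.07,-0.12,-0.496]
    - [1,0.289,-0.07,-0.12,-0.496]
    - [1,0.289,-0.07,-0.12,-0.496]

```text
time: 10.72
tool_pos: [0.596, -0.1269, 0.1256]
tool_rot: [-3.141, 0.0, 1.694]
contact_force: [-0.8, -0.4, -1.3]
opening: 0.0214
grip_force: 25.0
```

```bash
python3 - <<'E'
from h import *
o=observe();c=wcam(o,read_camera("wrist"));print(o["tool_pos"],o["tool_rot"],o["opening"])
save("w3",c)
E
```

```text
[ 0.59603572 -0.12691924  0.12556966] [-3.14149898e+00  3.37786768e-04  1.69430526e+00] 0.02138470467275666
```

View pics/w3.png

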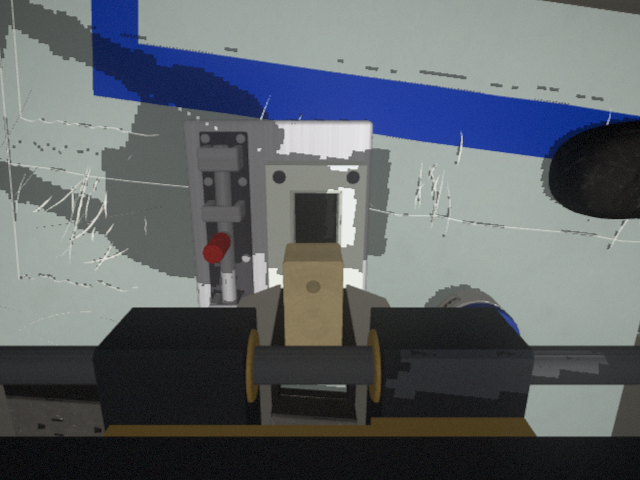

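The wrist view shows the pocket's far end at (294..340, 191), the nest screws at (279,177) and (353,177), and the block's front end at (285..343, 244). I'm enlarging this area.

```bash
python3 - <<'E'
from h import *
c=read_camera("wrist")
g=c["img"].copy();c["img"]=np.clip(255*(g/255.)**.6,0,255).astype(np.uint8)
save("w3c",c,(250,155,380,275),5)
E
```

```text
(no output)
```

View pics/w3c.png

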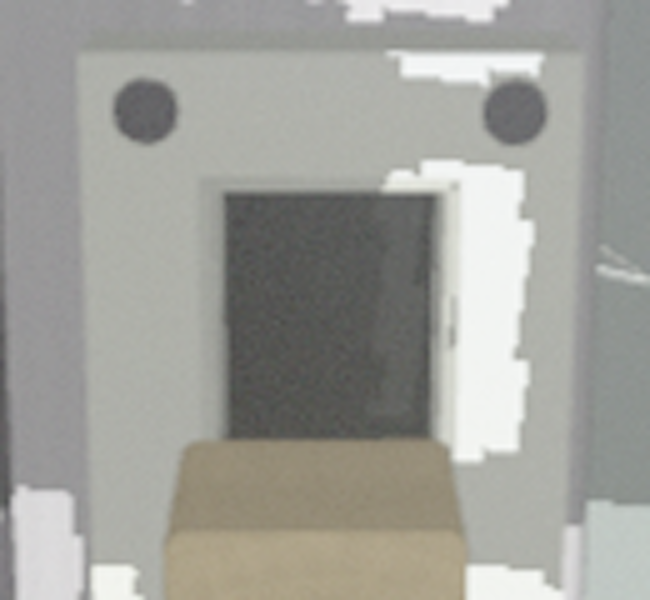

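```bash
python3 - <<'E'
from h import *
o=observe();c=wcam(o,read_camera("wrist"))
R=Ro.from_euler("xyz",o["tool_rot"]).as_matrix();zt=o["tool_pos"][2]
def T(u,v,z): return (R.T@(px(c,250+u/5,155+v/5,z)-o["tool_pos"])).round(4)[:2]
for n,u,v,z in[("mouthL",203,180,.032),("mouthR",460,180,.032),("mouthL2",203,430,.032),("mouthR2",458,430,.032),("nestL",80,50,.032),("nestR",583,50,.032),("nestL2",91,560,.032),("nestR2",566,530,.032),("screwL",146,110,.032),("screwR",515,110,.032),
 ("blkbotL",183,440,zt-.006),("blkbotR",450,440,zt-.006),("blktopL",168,533,zt+.016),("blktopR",465,533,zt+.016)]: print(n,T(u,v,z))
E
```

```text
mouthL [ 0.0314 -0.0135]
mouthR [0.0314 0.0175]
mouthL2 [-0.0002 -0.014 ]
mouthR2 [-0.0002  0.0179]
nestL [ 0.047  -0.0279]
nestR [0.047  0.0318]
nestL2 [-0.0176 -0.0286]
nestR2 [-0.0136  0.0318]
screwL [ 0.0399 -0.0202]
screwR [0.0399 0.0239]
blkbotL [ 0.0267 -0.0108]
blkbotR [0.0267 0.0111]
blktopL [ 0.0268 -0.0105]
blktopR [0.0268 0.0108]
```

step_arm:
  plan:
    - [1,0.0005,0.0017,0.02,0]
    - [1,0.0005,0.0017,0.04,0]
    - [1,0.0005,0.0017,0.055,0]
    - [1,0.0005,0.0017,0.067,0]
    - [1,0.0005,0.0017,0.075,0]
    - [1,0.0005,0.0017,0.075,0]
    - [1,0.0005,0.0017,0.075,0]

```text
time: 11.75
tool_pos: [0.5982, -0.1251, 0.0513]
tool_rot: [3.141, 0.001, 1.696]
contact_force: [-0.1, 1.7, -1.2]
opening: 0.0214
grip_force: 25.0
```

```bash
python3 - <<'E'
from h import *
o=observe();c=wcam(o,read_camera("wrist"));print(o["tool_pos"],o["tool_rot"],o["contact_force"])
g=c["img"].copy();c["img"]=np.clip(255*(g/255.)**.6,0,255).astype(np.uint8)
save("w4c",c,(230,150,390,270),5)
E
```

```text
[ 0.59822401 -0.12507104  0.0512551 ] [3.14064163e+00 5.39059679e-04 1.69579036e+00] [-0.11858704  1.6869177  -1.23898215]
```

View pics/w4c.png

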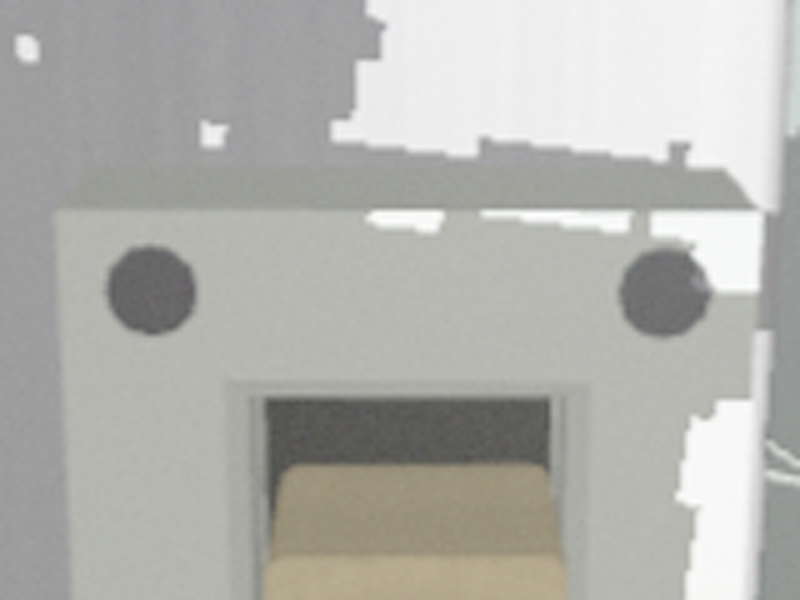

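The close crop shows the block's front end mid at crop (414,465), the pocket far edge at row 382 and the screws at (152,290) and (664,290), mid 408. The block is laterally centred to within about 0.5 mm.

```bash
python3 - <<'E'
from h import *
o=observe();c=wcam(o,read_camera("wrist"))
R=Ro.from_euler("xyz",o["tool_rot"]).as_matrix();zt=o["tool_pos"][2]
def T(u,v,z): return (R.T@(px(c,230+u/5,150+v/5,z)-o["tool_pos"])).round(4)[:2]
for n,u,v,z in[("mouthL",228,382,.032),("mouthR",588,382,.032),("nestL",55,210,.032),("nestR",762,210,.032),("screwL",152,290,.032),("screwR",664,292,.032),
 ("blkbotL",280,465,zt-.006),("blkbotR",548,465,zt-.006),("blktopL",263,556,zt+.016),("blktopR",566,556,zt+.016)]: print(n,T(u,v,z))
E
```

```text
mouthL [ 0.03   -0.0163]
mouthR [0.03   0.0151]
nestL [ 0.0453 -0.0307]
nestR [0.0452 0.0296]
screwL [ 0.0383 -0.0227]
screwR [0.0381 0.0215]
blkbotL [ 0.0267 -0.011 ]
blkbotR [0.0267 0.0109]
blktopL [ 0.027  -0.0109]
blktopR [0.0269 0.0109]
```

step_arm:
  plan:
    - [1,-0.0014,-0.0005,0.002,0]
    - [1,-0.0014,-0.0005,0.002,0]
    - [1,-0.0014,-0.0005,0.002,0]
    - [1,-0.0014,-0.0005,0.002,0]
    - [1,-0.0014,-0.0005,0.002,0]
    - [1,-0.0014,-0.0005,0.002,0]

```text
time: 12.6
tool_pos: [0.5975, -0.1264, 0.0487]
tool_rot: [3.142, 0.0, 1.696]
contact_force: [-0.1, 0.4, -1.2]
opening: 0.0218
grip_force: 25.0
```

```bash
python3 - <<'E'
from h import *
o=observe();print(o["tool_pos"],o["tool_rot"],abs(o["qvel"]).max(),o["grip_force"])
print(hand_in())
E
```

```text
[ 0.59749969 -0.12635073  0.04872758] [3.14158068e+00 8.95013989e-05 1.69584078e+00] 0.00214575726873111 24.982217252254486
the job is handed in; nothing more can be done
None
```

I slid the bolt to its end stop, carried the brass block over the power strip, and handed the job in at about 12.6 s with the block gripped, still and level, about 1 cm above the pocket and within about 1 mm of its centre by my measurements; the hand-in returned no verdict.

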